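# Mix a sample bottle and hold it in the reader's corner

### The job

Pick up the square white bottle standing upright on the bench and, keeping hold of it, press it upright down onto the mixer's round sprung pad until the pad is fully down, and keep it down for a second. Then stand it on the dark deck of the low reader and press it into the corner so that it sits flat against both metal stops at once. Finish still gripping the bottle and still pushing it firmly against both stops; do not let go, and leave the other things on the bench where they are.

Things in the scene. Friction and masses are not known exactly. Their poses are not given: they have to be found in the camera images.
- bottle_center (a point): Centre (43 mm above the underside) of the only square bottle: rigid smooth white plastic, 48 x 48 mm, flat sides 66 mm high, then a shoulder and a round blue cap (36 mm diameter) up to 86 mm; 0.12 to 0.24 kg. Starts upright on the bench. x and y are normal to its sides, z up. Grip its sides 45 to 50 mm above the underside, so that the finger tips pass above the 15 mm high stops.
- pad_top (a point): Centre of the top face of the mixer's sprung pad: a flat black rubber disc, 84 mm diameter, on the white mixer box (140 x 120 mm, 66 mm high). The pad's top is 88 mm above the bench when up and 80 mm when fully down.
- mixer_pad (a joint): Travel of the mixer's pad in m: 0 up, 0.008 fully down (a hard end). Spring: 2.4 N to start moving, about 9 N to reach the end.
- reader: Low reader: white box 190 x 150 mm, with a flat, smooth dark deck (slippery, friction about 0.2) 45 mm above the bench and, at its +x end, a grey raised panel, top 66 mm above the bench, beginning 79 mm from the origin along x. Fixed. The origin is on the bench, under the deck; x runs towards the grey panel, y towards the left stop, z up.
- corner_seat (a point): Point on the deck, 45 mm above the bench, where the centre of the bottle's underside stands when the bottle is against both stops. Same axes as reader: the far stop's face is 24 mm away along +x, the left stop's face 24 mm away along +y. Pressing the bottle hard down on the deck adds friction, which takes away from the push on the stops.
- far_stop: Fixed aluminium bar on the deck, 10 mm (x) x 64 mm (y) x 15 mm high; origin at the centre of its underside, on the deck, smooth (friction about 0.2), axes as reader. The bottle is pushed against its -x face.
- left_stop: Fixed aluminium bar on the deck, 64 mm (x) x 10 mm (y) x 15 mm high; origin at the centre of its underside, on the deck, smooth (friction about 0.2), axes as reader. The bottle is pushed against its -y face.
- round_bottle: Round white bottle, 48 mm diameter, 95 mm high; origin under its centre. Leave alone.
- jar: Round white jar, 56 mm diameter, 60 mm high; origin under its centre. Leave alone.
- dish_stack: Clear round dishes, 60 mm diameter, 26 mm high; origin under its centre. Leave alone.
- timer: Grey timer, 50 x 55 x 22 mm; origin under its centre. Leave alone.
- tip_box: Blue tip box with clear lid, 80 x 120 x 72 mm; origin under its centre. Leave alone.
- tube_rack: Blue tube rack, 90 x 200 mm, 90 mm high with its tubes; origin under its centre. Leave alone.
- slide_box: Cardboard slide box, 60 x 90 x 40 mm; origin under its centre. Leave alone.
Things that resemble listed ones, but are neither listed nor needed, are in the scene too. What is shaped like the part that bears bottle_center but pink is not meant.

How it is judged:
By the outcome, as a careful person would: the job done as asked, in the order asked, and still so for the second after the job is handed in, while the arm keeps its last pose, push and grip.
It also fails if it takes over 67 s, if anything falls off the work surface, if the arm or the gripper's body presses on something with over 40 N, if the wrist force passes 120 N, or if a joint passes its speed limit or range.

### The arm

A 7-joint arm with a two-finger parallel gripper is mounted at the origin on the work surface. World frame = base frame: x ahead of the robot, y to its left, z up, the work surface at z = 0. Lengths are in m, angles in rad, forces in N, time in s.
With the tool pointing down it reaches from about 0.425 to 0.925 m from the base axis. Payload 6.8 kg.
Tool frame: the origin (TCP) lies midway between the tips of the shut fingers; the grasp point (between the pads) lies 19 mm behind it; z points along the fingers, y is the line along which they close (so a half turn about z gives the same grasp; the last joint's range is limited). The gripper opens to 85 mm and grips with 20 to 120 N. Pads are 22 mm wide; open, the fingers measure 114 mm over their backs; the gripper's body (76 mm by 85 mm) begins 54 mm behind the grasp point. The pads swing forward as they close: fully open they stand 13 mm farther back than shut.
Start: joints at [1.183, 0.477, 0.022, 1.555, -0.011, 1.109, -0.083], TCP at [0.186, -0.649, 0.231] pointing down, gripper open.
Joint ranges: [-2.96, 2.96], [-0.34, 2.1], [-1.41, 1.46], [0.24, 2.44], [-1.37, 4.51], [0.17, 1.92], [-2.96, 2.96]. Speed limits (rad/s): [2.39, 2.39, 3.14, 3.14, 3.14, 3.14, 3.14].

### API

Orientations are given as a unit quaternion [w, x, y, z].
In Python, from rig import r, read_camera gives the robot as it stands.
- The arm moves only by the shell command python3 -m crank 'ROWS' [FORCE]. ROWS is JSON, a list of rows, each a list of 7 numbers: the shift along the tool's x, y, z scaled (see below), then the turn, a rotation vector about the tool's x, y, z scaled (see below), then the closure in counts, from 0 (fully open) to 255 (shut). A call has exactly 10 rows; each row is the pose to reach, as a shift and turn from the pose commanded when the call began, along the tool's axes at that moment; what a row does not reach only later rows make up. The controller multiplies each number of a shift by 250 mm and each number of a turn by 45 degrees. A row lasts 1/8 s, in which the tool goes at most 62.5 mm and 10.7 degrees, less where a joint would pass 70% of its speed; a pose out of reach is approached as far as the arm can. A call with a number of a shift or a turn outside -1 to 1 is refused whole. A call with a gripper value outside its range is refused whole. The fingers move at their own pace and stop on an object; FORCE is the grip in N (left out, the last holds). Time passes only in rows, so rows that repeat a pose let the fingers close, or fill a call up. It gives the time, the measured TCP pose, the force, the opening and the grip force at its end, in the units of the state.
- r.sense(): the state, without advancing time (a new reading comes with each control period).
- read_camera(name): name is "side" or "top" or "wrist"; returns a dict with "frame" (480x640x3 uint8, red, green, blue), "vfov" (degrees; the focal length in pixels is half the picture's height over the tangent of half this angle, whatever the lens; pixels are square), "cx", "cy" (the principal point, pixels), "camera_from_world" (4x4, takes a point from world to camera coordinates). Camera axes: x right, y up, looking along -z (the intrinsics and any distortion apply to the point x, -y, -z); pixel columns grow to the right and rows downward; lengths in m; the calibration is good to about 2 mm. A picture is of the moment at which its call begins. There is no depth.
- r.close_job(): hands the job in; it is judged then, once.
The state is a dict: "time": time; "joint_positions": joint angles; "joint_velocities": joint speeds; "joint_efforts": joint torques, N m; "ee_pos": TCP position; "eef_rot": TCP orientation; "force": force on the tool from outside, world axes, zero at the start; "wrist_torque": the same for the moment, N m; "gripper_width": finger opening in m; "gripper_force": force on a finger pad.
Only numpy, scipy, OpenCV 4.12 (cv2) and the standard library are available. Lean on these libraries where they do the work, as an engineer would, in place of code of your own. Each camera call takes 0.05 s, during which the arm holds its last target. There are 200 camera calls.

## Working session

There is one attempt and no reset: what is moved stays moved. The work goes in short steps, Python scripts to look and compute and a shell command to move; the robot and the scene stay as the last step left them, time stands still between calls to the robot, and variables do not carry over. Pictures are saved under pics/ and viewed, at most 10 in all, crops included, and the job is handed in when it is done.

```bash
ls; mkdir -p pics
python3 - <<'E'
from rig import r, read_camera
import cv2
for n in ("side","top"):
    c=read_camera(n); cv2.imwrite(f"pics/{n}0.png",c["frame"][:,:,::-1])
    print(n,{k:v for k,v in c.items() if k!="frame"})
print(r.sense())
E
```

```text
pics
side {'vfov': 49.17045087310943, 'cx': 320.6970378903597, 'cy': 240.57231874419776, 'camera_from_world': array([[-0.73878432, -0.67393593,  0.00284392,  0.43596315],
       [ 0.32622264, -0.353914  ,  0.87654074, -0.24552029],
       [-0.5897258 ,  0.64850231,  0.48131927, -0.60178834],
       [ 0.        ,  0.        ,  0.        ,  1.        ]])}
top {'vfov': 47.210002224403034, 'cx': 321.39417041205303, 'cy': 232.65027404549653, 'camera_from_world': array([[-2.75591916e-02, -9.99620169e-01,  9.01820914e-05,
         1.20449061e-02],
       [ 9.98358824e-01, -2.75198859e-02,  5.02226425e-02,
        -5.62744957e-01],
       [-5.02010846e-02,  1.47412952e-03,  9.98738043e-01,
        -1.02171215e+00],
       [ 0.00000000e+00,  0.00000000e+00,  0.00000000e+00,
         1.00000000e+00]])}
{'time': 0.1, 'joint_positions': array([ 1.18286978,  0.47772828,  0.02231737,  1.55634081, -0.01149389,
        1.10934157, -0.08307339]), 'joint_velocities': array([-6.41452789e-04, -5.09787758e-04,  6.00821998e-05, -3.58978053e-03,
       -1.73150270e-04,  9.03088766e-04,  3.81155857e-04]), 'joint_efforts': array([ 4.55069370e-03, -5.97766435e+01,  1.61404364e+00, -2.81956905e+01,
        1.29159138e-02,  5.08421494e-03, -5.73799738e-06]), 'ee_pos': array([ 0.18627944, -0.64822163,  0.23042017]), 'eef_rot': array([-8.26635129e-04,  9.90222724e-01,  1.39492808e-01, -1.75704373e-04]), 'force': array([-0.13960477,  0.22320456,  0.02626246]), 'wrist_torque': array([-0.00400966, -0.01062497, -0.04789693]), 'gripper_force': 0.0, 'gripper_width': 0.08561293913878805}
```

View pics/top0.png

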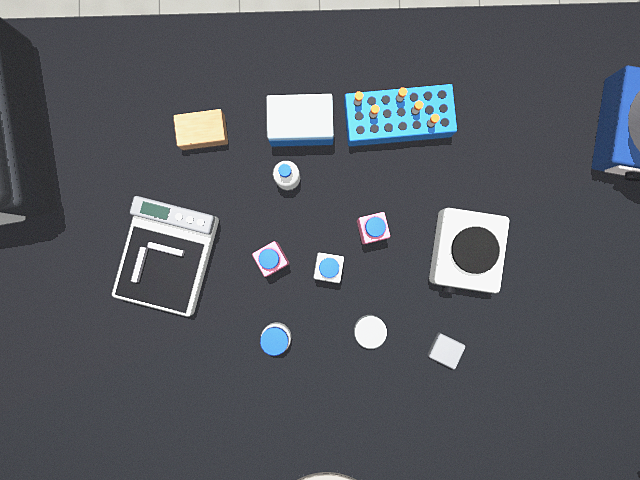

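View pics/side0.png

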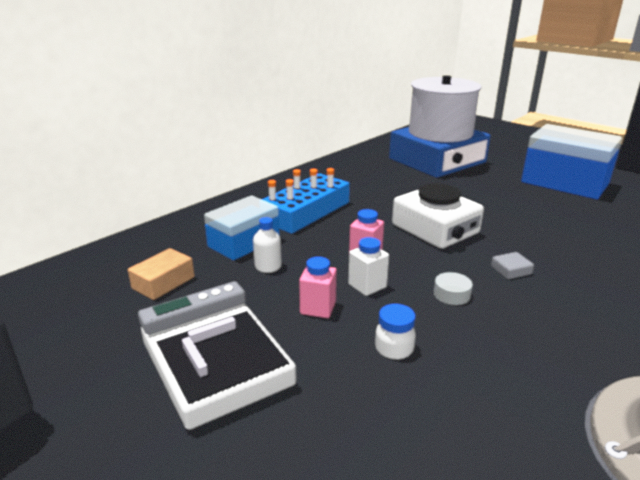

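The top view shows the white square bottle at (329,268), the pink decoys at (270,260) and (374,228), the pad at (475,250), and the reader's stops at (165,250) and (139,265). The side view agrees with this.

```bash
cat > h.py <<'E'
import numpy as np, cv2
from rig import r, read_camera
def ray(c,uv,z):
    f=240/np.tan(np.radians(c["vfov"]/2)); T=c["camera_from_world"]; R=T[:3,:3]
    o=-R.T@T[:3,3]; uv=np.atleast_2d(uv).astype(float)
    d=np.c_[(uv[:,0]-c["cx"])/f,-(uv[:,1]-c["cy"])/f,-np.ones(len(uv))]@R
    return (o+d*((z-o[2])/d[:,2])[:,None])[:,:2]
def proj(c,p):
    f=240/np.tan(np.radians(c["vfov"]/2)); T=c["camera_from_world"]; q=np.atleast_2d(p)@T[:3,:3].T+T[:3,3]
    return np.c_[c["cx"]-f*q[:,0]/q[:,2], c["cy"]+f*q[:,1]/q[:,2]]
def blobs(mask,roi,amin=40):
    u0,v0,u1,v1=roi; m=np.zeros(mask.shape,np.uint8); m[v0:v1,u0:u1]=mask[v0:v1,u0:u1]
    cs,_=cv2.findContours(m,cv2.RETR_EXTERNAL,cv2.CHAIN_APPROX_NONE)
    return [k[:,0,:] for k in cs if cv2.contourArea(k)>amin]
def rect(pts):  # world xy points -> centre, size, angle in deg
    return cv2.minAreaRect((pts*1000).astype(np.float32))
E
python3 - <<'E'
from h import *
c=read_camera("top"); hsv=cv2.cvtColor(c["frame"],cv2.COLOR_RGB2HSV)
H,S,V=[hsv[:,:,i] for i in range(3)]
blue=((H>95)&(H<125)&(S>120)&(V>80)).astype(np.uint8)*255
white=((S<50)&(V>140)).astype(np.uint8)*255
black=(V<60).astype(np.uint8)*255
for b in blobs(blue,(305,245,355,295)): print("cap",ray(c,[cv2.minEnclosingCircle(b)[0]],.086), cv2.minEnclosingCircle(b)[1])
for b in blobs(white|blue,(305,245,355,295)): print("body",rect(ray(c,b,.066)))
for b in blobs(black,(448,222,505,278)): 
  e=cv2.fitEllipse(b);print("pad",ray(c,[e[0]],.088),e)
for b in blobs(white,(436,200,515,300),300): print("mixer",rect(ray(c,b,.066)))
for b in blobs(white,(127,236,190,290)): print("stop",rect(ray(c,b,.060)), b.mean(0))
g=((V>100)).astype(np.uint8)*255
for b in blobs(g,(105,190,225,325),300): print("reader",rect(ray(c,b,.045)))
E
```

```text
cap [[ 0.49764618 -0.01433223]] 9.940030097961426
body ((498.1341247558594, -14.159164428710938), (48.44265365600586, 48.65346145629883), 78.97529602050781)
mixer ((523.075439453125, -266.5340881347656), (128.06146240234375, 139.4382781982422), 79.7099609375)
stop ((513.3831787109375, 327.9304504394531), (11.082795143127441, 65.09452819824219), 74.02587127685547) [137.8974359  264.01282051]
stop ((539.9389038085938, 279.3924560546875), (64.801025390625, 11.311042785644531), 74.4308853149414) [164.74025974 248.44155844]
reader ((527.2554321289062, 287.2737121582031), (163.6244659423828, 190.5831756591797), 74.01763153076172)
```

```bash
cat >> h.py <<'E'
from scipy.spatial.transform import Rotation as Ro
def go(p,yaw):  # target TCP xyz, world heading (deg) of tool x, tool down -> crank numbers
    s=r.sense(); q=s["eef_rot"]; R=Ro.from_quat([q[1],q[2],q[3],q[0]])
    a=np.radians(yaw); Rt=Ro.from_matrix(np.array([[np.cos(a),np.sin(a),0],[np.sin(a),-np.cos(a),0],[0,0,-1.]]))
    print("shift",np.round(R.inv().apply(np.array(p)-s["ee_pos"])/.25,4),"turn",np.round(np.degrees((R.inv()*Rt).as_rotvec())/45,4))
E
python3 - <<'E'
from h import *
c=read_camera("top"); V=c["frame"].max(2)
for t in (30,40,50):
  b=blobs((V<t).astype(np.uint8)*255,(448,222,505,278),400)
  for k in b: print(t,ray(c,[cv2.minEnclosingCircle(k)[0]],.088),cv2.minEnclosingCircle(k))
E
python3 -m crank '[[0.09,-0.099,0,0,0,-0.073,0],[0.18,-0.198,0,0,0,-0.147,0],[0.27,-0.297,0,0,0,-0.22,0],[0.36,-0.396,0,0,0,-0.293,0],[0.45,-0.495,0,0,0,-0.367,0],[0.54,-0.594,0,0,0,-0.44,0],[0.63,-0.693,0,0,0,-0.513,0],[0.72,-0.792,0,0,0,-0.587,0],[0.81,-0.891,0,0,0,-0.66,0],[0.9,-0.99,0,0,0,-0.733,0]]' 40
python3 -c "
from h import *
go([.498,-.014,.22],83)"
```

```text
time: 1.45
ee_pos: [0.3353, -0.3468, 0.2314]
eef_rot: [0.0, 0.909, 0.417, 0.0]
force: [0.5, 0.7, 0.0]
gripper_width: 0.0851
gripper_force: 0.0
shift [ 1.4331 -0.3764  0.0454] turn [ 3.000e-04  1.000e-04 -7.504e-01]
```

```bash
python3 -m crank '[[0.1,-0.03,0,0,0,-0.075,0],[0.2,-0.06,0,0,0,-0.15,0],[0.3,-0.09,0,0,0,-0.225,0],[0.4,-0.12,0,0,0,-0.3,0],[0.5,-0.15,0,0,0,-0.375,0],[0.6,-0.18,0,0,0,-0.45,0],[0.7,-0.21,0,0,0,-0.525,0],[0.8,-0.24,0,0,0,-0.6,0],[0.9,-0.27,0,0,0,-0.675,0],[1,-0.3,0,0,0,-0.75,0]]'
python3 - <<'E'
from h import *
go([.498,-.014,.22],83)
c=read_camera("wrist"); cv2.imwrite("pics/w1.png",c["frame"][:,:,::-1])
E
```

```text
time: 2.7
ee_pos: [0.4424, -0.1092, 0.2313]
eef_rot: [0.0, 0.749, 0.663, 0.0]
force: [0.1, 0.7, -0.9]
gripper_width: 0.0856
gripper_force: 0.0
shift [0.4053 0.1742 0.0454] turn [ 0.0002  0.     -0.0003]
```

View pics/w1.png

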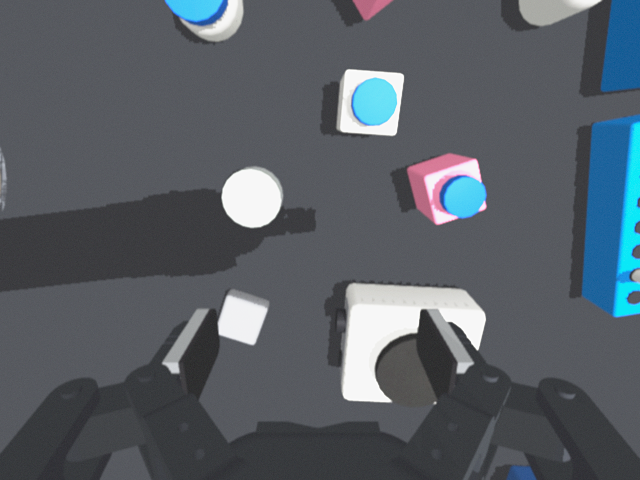

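The wrist view shows the white bottle at (370,102), with the pad partly behind a finger at (418,368).

Run:
```python
from h import *
c=read_camera("wrist"); hsv=cv2.cvtColor(c["frame"],cv2.COLOR_RGB2HSV)
H,S,V=[hsv[:,:,i] for i in range(3)]
blue=((H>95)&(H<125)&(S>120)&(V>80)).astype(np.uint8)*255
white=((S<50)&(V>140)).astype(np.uint8)*255
roi=(325,60,412,145)
for b in blobs(blue,roi): print("cap",ray(c,[cv2.minEnclosingCircle(b)[0]],.086))
for b in blobs(white|blue,roi,300):
  p=ray(c,b,.066); print("body",rect(p)); ap=cv2.approxPolyDP(b[:,None],8,True)[:,0]; q=ray(c,ap,.066); print(q, np.degrees(np.arctan2(*np.diff(np.r_[q,q[:1]],axis=0).T[::-1]))%90)
c=read_camera("top"); V=c["frame"].max(2)
print(V[250,440:510:4])
for t in (70,85,100):
  for k in blobs((V<t).astype(np.uint8)*255,(446,220,506,281),400):
    print(t,ray(c,[cv2.minEnclosingCircle(k)[0]],.088),cv2.minEnclosingCircle(k))
```

```text
cap [[ 0.49690616 -0.0186969 ]]
body ((497.2985534667969, -18.281511306762695), (48.632022857666016, 50.976776123046875), 79.15038299560547)
[[ 4.81316843e-01  8.88036285e-03]
 [ 4.69000166e-01 -3.36869783e-02]
 [ 5.16468566e-01 -4.57677815e-02]
 [ 5.25081784e-01  8.78070617e-05]] [73.86242748 75.72124213 79.36188449 78.64026774]
[250 247 249  23  72  69  70  74  71  68  67  72  65  74  70 255 255  79]
70 [[ 0.52155177 -0.2705039 ]] ((474.6960754394531, 249.91175842285156), 23.853046417236328)
85 [[ 0.52177145 -0.27066617]] ((474.7835693359375, 249.78358459472656), 23.903606414794922)
100 [[ 0.52179807 -0.27069558]] ((474.79974365234375, 249.7678985595703), 23.90659523010254)
```

```bash
python3 -c "
from h import *
go([.4975,-.016,.12],79)"
```

```text
shift [0.3963 0.1732 0.4455] turn [ 0.0001 -0.0005  0.0888]
```

```bash
python3 -m crank '[[0.06,0.025,0.06,0,0,0.01,0],[0.12,0.05,0.12,0,0,0.03,0],[0.18,0.08,0.18,0,0,0.05,0],[0.24,0.105,0.24,0,0,0.07,0],[0.3,0.13,0.3,0,0,0.08,0],[0.35,0.152,0.35,0,0,0.089,0],[0.38,0.165,0.4,0,0,0.089,0],[0.396,0.173,0.43,0,0,0.089,0],[0.396,0.173,0.445,0,0,0.089,0],[0.396,0.173,0.445,0,0,0.089,0]]'
python3 - <<'E'
from h import *
go([.4975,-.016,.025],79)
c=read_camera("wrist"); hsv=cv2.cvtColor(c["frame"],cv2.COLOR_RGB2HSV)
cv2.imwrite("pics/w2.png",c["frame"][:,:,::-1])
H,S,V=[hsv[:,:,i] for i in range(3)]
blue=((H>95)&(H<125)&(S>120)&(V>80)).astype(np.uint8)*255
for b in blobs(blue,(0,0,640,480),300): print("cap",cv2.minEnclosingCircle(b),ray(c,[cv2.minEnclosingCircle(b)[0]],.086))
E
```

```text
time: 4.1
ee_pos: [0.4968, -0.0186, 0.12]
eef_rot: [0.0, 0.773, 0.634, -0.0]
force: [-0.6, 0.3, -0.7]
gripper_width: 0.0855
gripper_force: 0.0
shift [0.0111 0.0009 0.3799] turn [-0.0005  0.0006 -0.0061]
cap ((319.52777099609375, 272.5), 32.08464050292969) [[ 0.49929832 -0.01552232]]
cap ((638.5, 334.0), 109.0012435913086) [[ 0.67510425 -0.09077909]]
cap ((636.5, 148.5), 44.57026672363281) [[0.66411984 0.01888202]]
cap ((64.06647491455078, 132.1040496826172), 55.11572265625) [[0.39300929 0.0808425 ]]
cap ((637.5, 70.0), 22.051176071166992) [[0.66132619 0.05487132]]
cap ((313.0675048828125, 62.444969177246094), 41.75372314453125) [[0.51657869 0.08693037]]
```

View pics/w2.png

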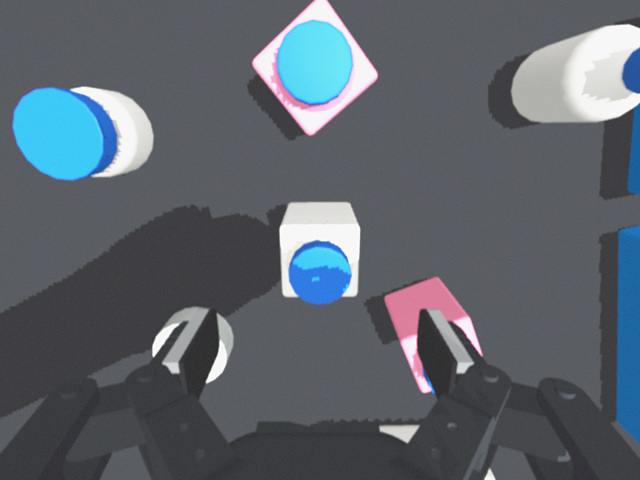

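```bash
python3 -m crank '[[0.01,0,0.06,0,0,-0.006,0],[0.01,0,0.12,0,0,-0.006,0],[0.01,0,0.18,0,0,-0.006,0],[0.01,0,0.24,0,0,-0.006,0],[0.01,0,0.29,0,0,-0.006,0],[0.01,0,0.33,0,0,-0.006,0],[0.01,0,0.36,0,0,-0.006,0],[0.01,0,0.38,0,0,-0.006,0],[0.01,0,0.38,0,0,-0.006,0],[0.01,0,0.38,0,0,-0.006,0]]'
python3 -m crank '[[0,0,0,0,0,0,60],[0,0,0,0,0,0,90],[0,0,0,0,0,0,110],[0,0,0,0,0,0,130],[0,0,0,0,0,0,160],[0,0,0,0,0,0,200],[0,0,0,0,0,0,255],[0,0,0,0,0,0,255],[0,0,0,0,0,0,255],[0,0,0,0,0,0,255]]' 70
python3 -c "
from h import *
go([.522,-.271,.20],79)"
```

```text
time: 5.4
ee_pos: [0.4978, -0.0156, 0.0253]
eef_rot: [0.0, 0.771, 0.636, 0.0]
force: [0.0, -0.3, -0.2]
gripper_width: 0.085
gripper_force: 0.0
time: 6.65
ee_pos: [0.4979, -0.0156, 0.0254]
eef_rot: [0.0, 0.771, 0.636, 0.0]
force: [-0.5, -0.4, 5.6]
gripper_width: 0.0474
gripper_force: 72.2
shift [-0.9845  0.2895 -0.6982] turn [ 0.0009 -0.      0.0006]
```

```bash
python3 -m crank '[[0,0,-0.03,0,0,0,255],[0,0,-0.1,0,0,0,255],[0,0,-0.2,0,0,0,255],[0,0,-0.3,0,0,0,255],[0,0,-0.4,0,0,0,255],[0,0,-0.5,0,0,0,255],[0,0,-0.6,0,0,0,255],[0,0,-0.66,0,0,0,255],[0,0,-0.7,0,0,0,255],[0,0,-0.7,0,0,0,255]]'
python3 -m crank '[[-0.05,0.015,0,0,0,0,255],[-0.15,0.045,0,0,0,0,255],[-0.27,0.08,0,0,0,0,255],[-0.4,0.12,0,0,0,0,255],[-0.55,0.16,0,0,0,0,255],[-0.7,0.2,0,0,0,0,255],[-0.83,0.24,0,0,0,0,255],[-0.93,0.27,0,0,0,0,255],[-0.984,0.29,0,0,0,0,255],[-0.984,0.29,0,0,0,0,255]]'
python3 - <<'E'
from h import *
go([.522,-.271,.125],79)
for n in ("wrist","side"):
  c=read_camera(n); cv2.imwrite(f"pics/p_{n}.png",c["frame"][:,:,::-1])
E
```

```text
time: 7.9
ee_pos: [0.4976, -0.0156, 0.2004]
eef_rot: [0.0, 0.771, 0.636, 0.0]
force: [0.6, -1.4, -2.5]
gripper_width: 0.047
gripper_force: 72.2
time: 9.15
ee_pos: [0.5214, -0.2719, 0.1993]
eef_rot: [-0.001, 0.772, 0.636, -0.0]
force: [0.0, 0.4, -2.4]
gripper_width: 0.0476
gripper_force: 72.3
shift [0.0037 0.0021 0.297 ] turn [-0.0015 -0.0003 -0.0015]
```

View pics/p_side.png

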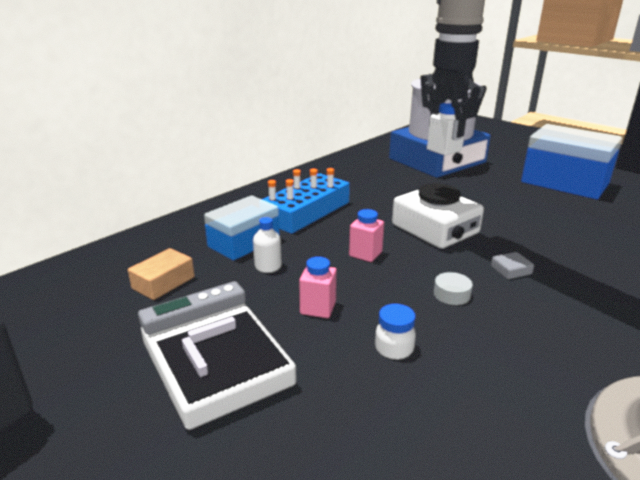

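View pics/p_wrist.png

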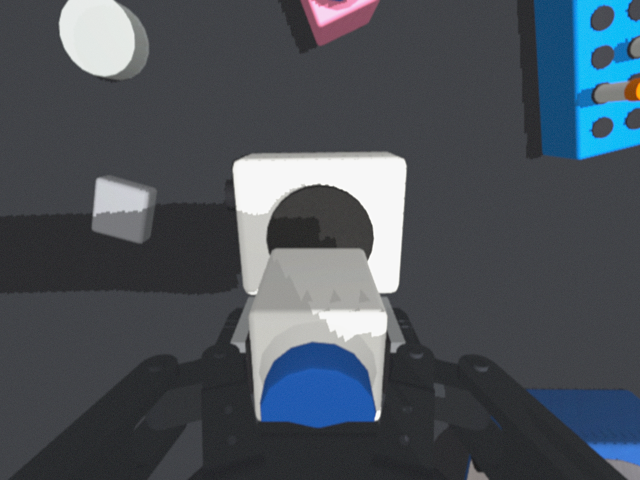

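The side view shows the bottle held above the mixer. The wrist view shows the pad centred under it, at about (320,235).

```bash
python3 -m crank '[[0.004,0.002,0.05,0,0,0,255],[0.004,0.002,0.11,0,0,0,255],[0.004,0.002,0.17,0,0,0,255],[0.004,0.002,0.22,0,0,0,255],[0.004,0.002,0.26,0,0,0,255],[0.004,0.002,0.29,0,0,0,255],[0.004,0.002,0.31,0,0,0,255],[0.004,0.002,0.325,0,0,0,255],[0.004,0.002,0.335,0,0,0,255],[0.004,0.002,0.335,0,0,0,255]]'
python3 -m crank '[[0,0,0.005,0,0,0,255],[0,0,0.01,0,0,0,255],[0,0,0.014,0,0,0,255],[0,0,0.018,0,0,0,255],[0,0,0.022,0,0,0,255],[0,0,0.026,0,0,0,255],[0,0,0.03,0,0,0,255],[0,0,0.034,0,0,0,255],[0,0,0.036,0,0,0,255],[0,0,0.036,0,0,0,255]]'
```

```text
time: 10.5
ee_pos: [0.5226, -0.27, 0.1163]
eef_rot: [0.0, 0.771, 0.636, -0.0]
force: [-0.5, 0.3, -2.5]
gripper_width: 0.0476
gripper_force: 72.3
time: 11.75
ee_pos: [0.5226, -0.2701, 0.1074]
eef_rot: [0.0, 0.771, 0.636, 0.0]
force: [-1.9, 0.4, 3.8]
gripper_width: 0.0475
gripper_force: 72.4
```

```bash
python3 -m crank '[[0,0,0.004,0,0,0,255],[0,0,0.008,0,0,0,255],[0,0,0.01,0,0,0,255],[0,0,0.012,0,0,0,255],[0,0,0.014,0,0,0,255],[0,0,0.016,0,0,0,255],[0,0,0.016,0,0,0,255],[0,0,0.016,0,0,0,255],[0,0,0.016,0,0,0,255],[0,0,0.016,0,0,0,255]]'
```

```text
time: 13.0
ee_pos: [0.5228, -0.2701, 0.1053]
eef_rot: [0.0, 0.772, 0.636, -0.0]
force: [-7.8, 2.1, 19.9]
gripper_width: 0.0473
gripper_force: 74.7
```

```bash
python3 -m crank '[[0,0,0.002,0,0,0,255],[0,0,0.002,0,0,0,255],[0,0,0.002,0,0,0,255],[0,0,0.002,0,0,0,255],[0,0,0.002,0,0,0,255],[0,0,0.002,0,0,0,255],[0,0,0.002,0,0,0,255],[0,0,0.002,0,0,0,255],[0,0,0.002,0,0,0,255],[0,0,0.002,0,0,0,255]]'
python3 -m crank '[[0,0,0,0,0,0,255],[0,0,0,0,0,0,255],[0,0,-0.03,0,0,0,255],[0,0,-0.08,0,0,0,255],[0,0,-0.15,0,0,0,255],[0,0,-0.23,0,0,0,255],[0,0,-0.31,0,0,0,255],[0,0,-0.36,0,0,0,255],[0,0,-0.4,0,0,0,255],[0,0,-0.4,0,0,0,255]]'
python3 - <<'E'
from h import *
go([.505,.275,.20],74)
c=read_camera("wrist"); cv2.imwrite("pics/p2.png",c["frame"][:,:,::-1])
E
```

```text
time: 14.25
ee_pos: [0.523, -0.2702, 0.1052]
eef_rot: [0.001, 0.772, 0.636, -0.0]
force: [-7.4, 3.0, 23.2]
gripper_width: 0.0474
gripper_force: 75.0
time: 15.5
ee_pos: [0.5229, -0.2702, 0.2033]
eef_rot: [0.0, 0.771, 0.636, 0.0]
force: [0.1, -0.0, -3.6]
gripper_width: 0.0476
gripper_force: 72.4
shift [ 2.1272 -0.4853  0.0123] turn [0.0013 0.0003 0.1116]
```

View pics/p2.png

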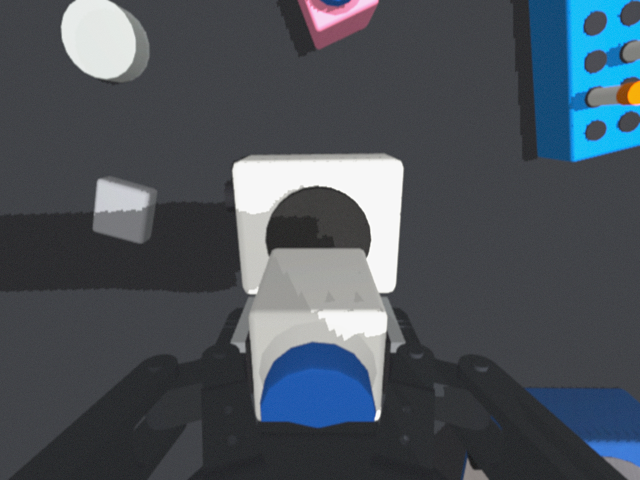

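```bash
python3 -m crank '[[0.05,-0.01,0,0,0,0.01,255],[0.15,-0.03,0,0,0,0.03,255],[0.25,-0.06,0,0,0,0.05,255],[0.36,-0.08,0,0,0,0.07,255],[0.47,-0.11,0,0,0,0.09,255],[0.58,-0.13,0,0,0,0.11,255],[0.69,-0.16,0,0,0,0.112,255],[0.8,-0.18,0,0,0,0.112,255],[0.9,-0.2,0,0,0,0.112,255],[1,-0.22,0,0,0,0.112,255]]'
python3 -m crank '[[0.1,-0.015,0,0,0,0,255],[0.2,-0.03,0,0,0,0,255],[0.3,-0.045,0,0,0,0,255],[0.4,-0.06,0,0,0,0,255],[0.5,-0.075,0,0,0,0,255],[0.6,-0.09,0,0,0,0,255],[0.7,-0.1,0,0,0,0,255],[0.8,-0.12,0,0,0,0,255],[0.86,-0.13,0,0,0,0,255],[0.9,-0.135,0,0,0,0,255]]'
python3 - <<'E'
from h import *
go([.496,.287,.18],74)
c=read_camera("wrist"); cv2.imwrite("pics/s1.png",c["frame"][:,:,::-1])
E
```

```text
time: 16.8
ee_pos: [0.5153, -0.0123, 0.2023]
eef_rot: [-0.0, 0.798, 0.602, -0.0]
force: [0.1, 0.8, -1.7]
gripper_width: 0.0471
gripper_force: 72.4
time: 18.05
ee_pos: [0.5453, 0.2123, 0.2024]
eef_rot: [-0.0, 0.798, 0.602, -0.0]
force: [-0.3, -0.4, -2.0]
gripper_width: 0.0473
gripper_force: 72.3
shift [ 0.2333 -0.2716  0.0898] turn [-0.0008  0.0006  0.0009]
```

View pics/s1.png

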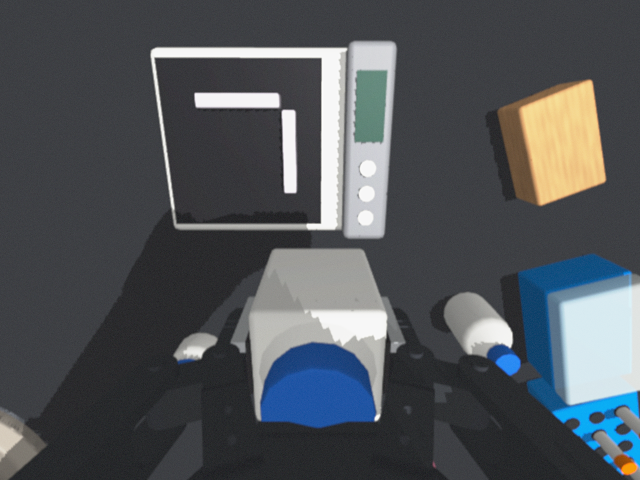

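The wrist view is aligned with the reader. The far stop is at (289,150), the left stop at (237,100), and the deck is clear.

Run:
```python
from h import *
c=read_camera("wrist"); hsv=cv2.cvtColor(c["frame"],cv2.COLOR_RGB2HSV)
w=((hsv[:,:,1]<60)&(hsv[:,:,2]>130)).astype(np.uint8)*255
for b in blobs(w,(178,75,315,205)): print(rect(ray(c,b,.060)),b.mean(0))
```

```text
((540.7103881835938, 275.2679443359375), (64.18659210205078, 10.948735237121582), 73.88716125488281) [289.22580645 152.53225806]
((513.9769897460938, 322.91705322265625), (9.895471572875977, 64.2129898071289), 74.05963134765625) [237.01041667 101.92708333]
```

```bash
python3 -m crank '[[0.03,-0.03,0.01,0,0,0,255],[0.08,-0.09,0.02,0,0,0,255],[0.13,-0.15,0.04,0,0,0,255],[0.18,-0.21,0.06,0,0,0,255],[0.21,-0.25,0.08,0,0,0,255],[0.225,-0.27,0.09,0,0,0,255],[0.225,-0.27,0.15,0,0,0,255],[0.225,-0.27,0.22,0,0,0,255],[0.225,-0.27,0.28,0,0,0,255],[0.225,-0.27,0.32,0,0,0,255]]'
python3 -m crank '[[0,0,0.05,0,0,0,255],[0,0,0.1,0,0,0,255],[0,0,0.14,0,0,0,255],[0,0,0.17,0,0,0,255],[0,0,0.185,0,0,0,255],[0,0,0.19,0,0,0,255],[0,0,0.195,0,0,0,255],[0,0,0.2,0,0,0,255],[0,0,0.2,0,0,0,255],[0,0,0.2,0,0,0,255]]'
python3 - <<'E'
from h import *
go([.515,.295,.0704],74)
E
```

```text
time: 19.4
ee_pos: [0.4962, 0.2834, 0.1212]
eef_rot: [-0.0, 0.799, 0.601, -0.001]
force: [0.1, 0.2, -2.0]
gripper_width: 0.0473
gripper_force: 72.3
time: 20.65
ee_pos: [0.4965, 0.2841, 0.0729]
eef_rot: [0.0, 0.799, 0.602, 0.0]
force: [0.1, 0.5, -2.6]
gripper_width: 0.0473
gripper_force: 72.3
shift [0.0622 0.0593 0.01  ] turn [ 0.0002 -0.0001 -0.0003]
```

```bash
python3 -m crank '[[0,0,0.003,0,0,0,255],[0,0,0.006,0,0,0,255],[0,0,0.008,0,0,0,255],[0,0,0.01,0,0,0,255],[0.01,0.01,0.01,0,0,0,255],[0.02,0.02,0.01,0,0,0,255],[0.03,0.03,0.01,0,0,0,255],[0.04,0.04,0.01,0,0,0,255],[0.045,0.045,0.01,0,0,0,255],[0.045,0.045,0.01,0,0,0,255]]'
python3 -c "
from h import *
print(r.sense()['ee_pos'],r.sense()['wrist_torque'])"
```

```text
time: 21.9
ee_pos: [0.5107, 0.2921, 0.0705]
eef_rot: [-0.0, 0.799, 0.602, 0.0]
force: [0.9, 0.4, 0.2]
gripper_width: 0.0473
gripper_force: 72.4
[0.51073881 0.29212335 0.07045451] [ 0.04827912 -0.11939742  0.0623614 ]
```

```bash
python3 -m crank '[[0.002,0.002,0,0,0,0,255],[0.004,0.004,0,0,0,0,255],[0.006,0.006,0,0,0,0,255],[0.008,0.008,0,0,0,0,255],[0.01,0.01,0,0,0,0,255],[0.012,0.012,0,0,0,0,255],[0.014,0.014,0,0,0,0,255],[0.016,0.016,0,0,0,0,255],[0.016,0.016,0,0,0,0,255],[0.016,0.016,0,0,0,0,255]]'
python3 -c "
from h import *
s=r.sense();a=np.radians(-16);f=s['force'];print(s['ee_pos'],s['wrist_torque'],f[0]*np.cos(a)+f[1]*np.sin(a),-f[0]*np.sin(a)+f[1]*np.cos(a))"
```

```text
time: 23.15
ee_pos: [0.5149, 0.2946, 0.0705]
eef_rot: [-0.0, 0.799, 0.602, -0.0]
force: [-3.7, -1.2, 6.8]
gripper_width: 0.0474
gripper_force: 73.0
[0.51490797 0.29461832 0.0704578 ] [-0.24925254  0.54257056 -0.06171131] -3.2490511819590435 -2.209478219872098
```

```bash
python3 -m crank '[[0.002,0.002,0,0,0,0,255],[0.004,0.004,0,0,0,0,255],[0.006,0.006,0,0,0,0,255],[0.008,0.008,0,0,0,0,255],[0.008,0.008,0,0,0,0,255],[0.008,0.008,0,0,0,0,255],[0.008,0.008,0,0,0,0,255],[0.008,0.008,0,0,0,0,255],[0.008,0.008,0,0,0,0,255],[0.008,0.008,0,0,0,0,255]]'
python3 -c "
from h import *
s=r.sense();a=np.radians(-16);f=s['force'];print(s['ee_pos'],s['wrist_torque'],f[0]*np.cos(a)+f[1]*np.sin(a),-f[0]*np.sin(a)+f[1]*np.cos(a))"
```

```text
time: 24.4
ee_pos: [0.5151, 0.2953, 0.0705]
eef_rot: [-0.0, 0.799, 0.602, -0.002]
force: [-9.8, -4.5, 14.5]
gripper_width: 0.0472
gripper_force: 73.9
[0.51514629 0.29527233 0.07050523] [-0.82420462  1.93205723 -0.20408773] -8.192151503938565 -7.067518396360214
```

```bash
python3 -m crank '[[0,0,0,0,0,0,255],[0,0,-0.001,0,0,0,255],[0,0,-0.002,0,0,0,255],[0.002,0.002,-0.003,0,0,0,255],[0.004,0.004,-0.003,0,0,0,255],[0.005,0.005,-0.003,0,0,0,255],[0.006,0.006,-0.003,0,0,0,255],[0.006,0.006,-0.003,0,0,0,255],[0.006,0.006,-0.003,0,0,0,255],[0.006,0.006,-0.003,0,0,0,255]]' 100
python3 - <<'E'
from h import *
s=r.sense();a=np.radians(-16);f=s['force'];print(s['ee_pos'],s['eef_rot'],s['wrist_torque'],f[0]*np.cos(a)+f[1]*np.sin(a),-f[0]*np.sin(a)+f[1]*np.cos(a))
a=cv2.resize(read_camera("side")["frame"][220:420,100:340],(720,600)); cv2.imwrite("pics/f_side.png",a[:,:,::-1])
E
```

```text
time: 25.65
ee_pos: [0.5153, 0.2953, 0.0707]
eef_rot: [-0.0, 0.799, 0.602, -0.004]
force: [-13.6, -5.3, 16.5]
gripper_width: 0.047
gripper_force: 100.9
[0.5152609  0.29530184 0.07067491] [-1.09037945e-04  7.98582112e-01  6.01869167e-01 -4.48383384e-03] [-1.2660101   2.8608497  -0.22374176] -11.602250013476391 -8.82714322887925
```

View pics/f_side.png

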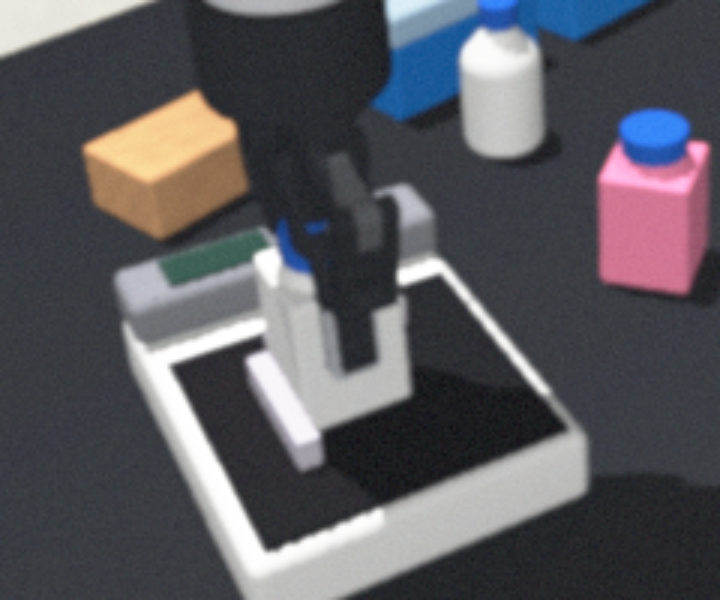

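The side view shows the bottle in the corner against the stop. The measured tool tilt is about 0.5°, so I'll work out a trim.

```bash
python3 -c "
from h import *
go(r.sense()['ee_pos'],74)"
```

```text
shift [0. 0. 0.] turn [-0.0072  0.009   0.0003]
```

```bash
python3 -m crank '[[0,0,0,-0.002,0.002,0,255],[0,0,-0.001,-0.004,0.005,0,255],[0,0,-0.002,-0.006,0.007,0,255],[0,0,-0.003,-0.008,0.01,0,255],[0.002,0.002,-0.003,-0.008,0.01,0,255],[0.003,0.002,-0.003,-0.008,0.01,0,255],[0.004,0.003,-0.003,-0.008,0.01,0,255],[0.004,0.003,-0.003,-0.008,0.01,0,255],[0.004,0.003,-0.003,-0.008,0.01,0,255],[0.004,0.003,-0.003,-0.008,0.01,0,255]]'
python3 - <<'E'
from h import *
s=r.sense();a=np.radians(-16);f=s['force'];print(s['ee_pos'],s['wrist_torque'],f[0]*np.cos(a)+f[1]*np.sin(a),-f[0]*np.sin(a)+f[1]*np.cos(a))
go(s['ee_pos'],74)
E
```

```text
time: 26.95
ee_pos: [0.5152, 0.2953, 0.0706]
eef_rot: [-0.0, 0.799, 0.602, -0.001]
force: [-14.3, -6.5, 13.9]
gripper_width: 0.0472
gripper_force: 101.4
[0.51516338 0.295294   0.07057393] [-1.41546793  3.27120023 -0.21340738] -11.982964707948216 -10.228934538715713
shift [0. 0. 0.] turn [-0.0013  0.0017  0.0001]
```

```bash
python3 -m crank '[[0,0,-0.001,-0.001,0.002,0,255],[0,0,-0.002,-0.002,0.004,0,255],[0,0,-0.003,-0.004,0.006,0,255],[0.002,0.002,-0.003,-0.005,0.007,0,255],[0.004,0.003,-0.003,-0.005,0.007,0,255],[0.005,0.004,-0.003,-0.005,0.007,0,255],[0.005,0.004,-0.003,-0.005,0.007,0,255],[0.005,0.004,-0.003,-0.005,0.007,0,255],[0.005,0.004,-0.003,-0.005,0.007,0,255],[0.005,0.004,-0.003,-0.005,0.007,0,255]]'
python3 - <<'E'
from h import *
s=r.sense();a=np.radians(-16);f=s['force'];print(s['ee_pos'],s['wrist_torque'],f[0]*np.cos(a)+f[1]*np.sin(a),-f[0]*np.sin(a)+f[1]*np.cos(a))
go(s['ee_pos'],74)
a=cv2.resize(read_camera("wrist")["frame"][100:440,100:540],(752,580)); cv2.imwrite("pics/f_w.png",a[:,:,::-1])
E
```

```text
time: 28.2
ee_pos: [0.5152, 0.2953, 0.0705]
eef_rot: [-0.0, 0.799, 0.602, 0.001]
force: [-17.4, -8.5, 12.1]
gripper_width: 0.047
gripper_force: 102.3
[0.5151782  0.29529814 0.07053699] [-1.69371051  3.88514766 -0.26639481] -14.382115902242425 -12.963103201248934
shift [0. 0. 0.] turn [ 0.0012 -0.002  -0.    ]
```

View pics/f_w.png

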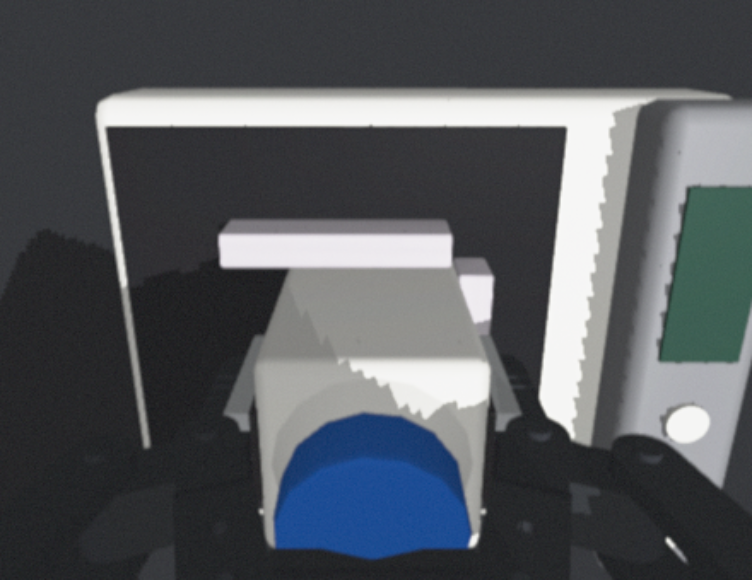

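The wrist view shows the bottle flush along the left stop (edge at row 268 of the crop) and against the far stop (column 460). It is upright to within 0.1° and pushing 14 N and 13 N, so I'm handing in.

```bash
python3 -c "
from rig import r
print(r.close_job())"
```

```text
the job is handed in; nothing more can be done
None
```

The job is handed in: the bottle pressed the pad fully down for over a second, and the arm still holds it in the reader's corner, pushing about 14 N on the far stop and 13 N on the left stop.

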